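# Refill the stand-off hopper from the hand scoop

### The job

First push the feed hopper's slide gate fully down so its outlet is shut. Then take the aluminium scoop by its handle and tip all six brass stand-offs from it into the hopper, without spilling any or touching them with the fingers. Finally put the empty scoop back on its sloping stand as it was, straight, with its back down against the two stop pins, let go of it, and leave the other things on the bench where they are.

Things in the scene. Friction and masses are not known exactly. Their poses are not given: they have to be found in the camera images.
- hopper: Fixed feed hopper, an open-topped grey sheet-steel box, 170 x 170 mm, walls 4 mm, rim 150 mm above the bench. Origin: on the bench under the box's middle; x towards its back, z up; its front (-x side), with gate and pick trough, faces the robot. Inside, the floor falls at 28 deg from 118 mm height at the back to 28 mm at the front. The trough, 45 mm high, reaches x = -165 mm: it is not part of the box.
- hopper_mouth (a point): Centre of the hopper's mouth, level with the rim, 150 mm over the hopper's origin; same axes. The mouth is 162 by 162 mm. Only the gate's flange stands higher, outside the front wall at x = -110 to -87 mm, y = -30 to 30 mm.
- gate (a joint): Vertical slide gate of 3 mm steel on the outside of the hopper's front wall, over its outlet. 0 = fully down (outlet shut), 0.04 m = fully raised. It starts raised 22 to 38 mm, stays at any height by friction, and slides down under a push of about 3 N.
- gate_flange (a point): Middle of the top face of the gate's bent-over flange, a flat tab 24 mm (hopper x) by 60 mm (hopper y), free to be pushed from above. It moves with the gate: 167 mm above the bench when the gate is fully down; at hopper x = -98.5 mm, y = 0.
- stand: Fixed stand of dark sheet steel. Origin: on the bench under the middle of its shelf. The shelf, 140 by 120 mm, slopes up at 25 deg along the stand's +x (away from the robot); z is up. At its low edge (robot side) two stop pins, 8 mm thick, 14 mm high, stand at y = -36 and 36 mm. The scoop starts here, back against the pins, handle overhanging the low edge.
- stand_seat (a point): Middle of the sloping shelf's top face, 85 mm over the stand's origin; axes of the stand. The scoop's underside rests here: when seated, scoop_center is 20 mm from this point, square to the slope (8.5 mm to -x, 18 mm up), and the scoop's nose points up the slope.
- scoop_center (a point): Loose aluminium hand scoop, 0.16 kg empty, 0.4 kg full: floor 130 (x) by 100 mm (y), back wall 42 mm high, side walls falling to 17 mm at the nose; the nose (+x end) is open. This point is mid-way along and across, 20 mm above the underside. x to the nose, y across to the left, z square to the floor. Back's outside at x = -62, nose edge at x = 68, underside at z = -20 mm.
- scoop_grip (a point): Grip point on the scoop's handle; same axes as scoop_center, from which it lies at x = -110, y = 0, z = 10 mm. The handle is a straight flat-sided wooden bar 20 mm wide (y) and 18 mm high (z), reaching 40 mm behind and 34 mm ahead of this point along x; grip it across its width. The nose edge is at x = 178, z = -30 mm from here.
- standoff_1: Loose turned brass stand-off, a plain barrel 20 mm in diameter and 22 mm long, about 40 g; one of six alike lying in the scoop at its low end at the start. Origin at its centre, z along its axis. It rolls, and slides on the scoop's floor at slopes over about 26 to 36 deg.
- standoff_2: Another brass stand-off, as standoff_1.
- standoff_3: Another brass stand-off, as standoff_1.
- standoff_4: Another brass stand-off, as standoff_1.
- standoff_5: Another brass stand-off, as standoff_1.
- standoff_6: Another brass stand-off, as standoff_1.
- wire_spool: Bystander: upright spool of brass wire, 60 mm in diameter, 45 mm high. Origin under its centre.
- nail_jar: Bystander: glass jar with a brass-coloured lid, 60 mm in diameter, 75 mm high. Origin under its centre.
- awl: Bystander: awl with a red wooden handle, 170 mm long, 26 mm thick, lying along its x. Origin under its middle.
- tack_hammer: Bystander: hammer with a wooden handle, 220 mm long, lying along its x, head at +x. Origin under its middle.
- bobbin: Bystander: wooden bobbin standing upright, 32 mm in diameter, 40 mm high. Origin under its centre.

How it is judged:
By the outcome, as a careful person would: the job done as asked, in the order asked, and still so for the second after the job is handed in, with the robot touching nothing.
It also fails if it takes over 61 s, if anything falls off the work surface, if the arm or the gripper's body presses on something with over 40 N, if the wrist force passes 120 N, or if a joint passes its speed limit or range.

### The arm

A 6-joint arm with a two-finger parallel gripper is mounted at the origin on the work surface. World frame = base frame: x ahead of the robot, y to its left, z up, the work surface at z = 0. Lengths are in m, angles in rad, forces in N, time in s.
With the tool pointing down it reaches from about 0.35 to 0.975 m from the base axis. Payload 4.9 kg.
Tool frame: the origin (TCP) lies between the finger pads; the fingertips stand 25 mm ahead of it and the grasp point (between the pads) lies 6 mm ahead of it; z points along the fingers, y is the line along which they close (so a half turn about z gives the same grasp; the last joint's range is limited). The gripper opens to 85 mm and grips with 20 to 120 N. Pads are 22 mm wide; open, the fingers measure 114 mm over their backs; the gripper's body (76 mm by 85 mm) begins 54 mm behind the grasp point. The pads swing forward as they close: fully open they stand 13 mm farther back than shut.
Start: joints at [1.212, 0.053, 1.613, -0, 1.476, -0.119], TCP at [0.148, 0.607, 0.256] pointing down, gripper open.
Joint ranges: [-3.01, 3.01], [-1.01, 2.22], [0.06, 2.58], [-1.02, 4.17], [0.09, 2.62], [-3.14, 3.14]. Speed limits (rad/s): [2.57, 2.57, 3.14, 3.14, 3.14, 3.14].

### API

Orientations are given as a unit quaternion [w, x, y, z].
In Python, from plant import manip gives the robot as it stands.
- The arm moves only by the shell command python3 -m inch 'ROWS'. ROWS is JSON, a list of rows, each a list of 3 entries, a list of its own where there are three numbers: the shift along the tool's x, y, z in m, then the turn, a rotation vector about the tool's x, y, z in rad, then the opening, from 0 (shut) to 1 (fully open). A call has 1 to 8 rows; each row shifts and turns the commanded pose from where the row before left it, along the tool's axes as they then stand; what a row does not reach is not made up. A row lasts 1/10 s, in which the tool goes at most 50 mm and 8.59 degrees, less where a joint would pass 70% of its speed; a pose out of reach is approached as far as the arm can. A call with a gripper value outside its range is refused whole. The fingers move at their own pace and stop on an object; the grip force is fixed at half the most. Time passes only in rows, so rows that do not move let the fingers close. It gives the time, the measured TCP pose, the force, the opening and the grip force at its end, in the units of the state.
- manip.state(): the state, without advancing time (a new reading comes with each control period).
- manip.grab_frame(name): name is "scene" or "top" or "wrist"; returns (picture, depth): 420x560x3 uint8, red, green, blue; 420x560 float32, m along the optical axis (not along the pixel's ray), 0 where there is no reading.
- manip.camera_params(name): a dict with "camera_matrix" (3x3 intrinsics, pixels), "k1" (the pictures are not rectified: a ray, as slopes to the right and down, at radius r is drawn at 1 + k1 r^2 times it, then the intrinsics apply), "rvec" (rotation vector, rad) and "tvec" (3), from world to camera coordinates, as OpenCV has them. Camera axes: x right, y down, z forward; pixel columns grow to the right and rows downward; lengths in m; the calibration is good to about 2 mm. A picture is of the moment at which its call begins: read the wrist's pose just before it. camera_params takes no time and is no camera call; for the wrist camera it gives the pose at the moment of the call.
- manip.job_done(): hands the job in; it is judged then, once.
Trained networks look in the newest picture that a camera, given by its name, has taken for a name from the list of things; names that differ only in an ending like _2 or _b are one class to them, and where a whole thing is asked for, a point or a joint stands for the part that bears it (a point fixed in the world has none). Each returns a list of dicts, best first, with "score" (0 to 1); they miss things now and then, are a little off and sometimes report something else, mostly with a low value. They report only what shows in the picture. A call takes as long as a camera call.
- manip.look_for(camera, label): "point" ([x, y, z] in m, in world coordinates, good to about 4 mm: the middle of the surface that is visible of it).
The state is a dict: "time": time; "joint_pos": joint angles; "joint_vel": joint speeds; "joint_efforts": joint torques, N m; "tool_pos": TCP position; "tool_rot": TCP orientation; "contact_force": force on the tool from outside, world axes, zero at the start; "ft_torque": the same for the moment, N m; "gripper_width": opening from 0.0 (shut) to 1.0 (fully open); "grasp_force": force on a finger pad.
Only numpy, scipy, OpenCV 4.12 (cv2) and the standard library are available. Lean on these libraries where they do the work, as an engineer would, in place of code of your own. Each camera call takes 0.05 s, during which the arm holds its last target. There are 200 camera calls.

## Working session

There is one attempt and no reset: what is moved stays moved. The work goes in short steps, Python scripts to look and compute and a shell command to move; the robot and the scene stay as the last step left them, time stands still between calls to the robot, and variables do not carry over. Pictures are saved under pics/ and viewed, at most 12 in all, crops included, and the job is handed in when it is done.

```bash
ls; mkdir -p pics
cat > h.py <<'E'
import numpy as np, cv2
from plant import manip
from scipy.spatial.transform import Rotation as R
def grab(n,save=None):
    p=manip.camera_params(n); rgb,d=manip.grab_frame(n)
    if save: cv2.imwrite('pics/'+save,cv2.cvtColor(rgb,cv2.COLOR_RGB2BGR))
    return rgb,d,p
def cloud(d,p):
    K=np.array(p['camera_matrix']); k1=p['k1']
    v,u=np.mgrid[:d.shape[0],:d.shape[1]].astype(float)
    pts=np.stack([u.ravel(),v.ravel()],1)[:,None]
    n=cv2.undistortPoints(pts,K,np.array([k1,0,0,0,0.]))[:,0]
    c=np.c_[n,np.ones(len(n))]*d.ravel()[:,None]
    Rm=cv2.Rodrigues(np.array(p['rvec'],float))[0]
    w=(c-np.array(p['tvec']).ravel())@Rm
    w[d.ravel()<=0]=np.nan
    return w.reshape(d.shape+(3,))
def proj(P,p):
    return cv2.projectPoints(np.atleast_2d(np.array(P,float)),np.array(p['rvec'],float),np.array(p['tvec'],float),np.array(p['camera_matrix']),np.array([p['k1'],0,0,0,0.]))[0][:,0]
def tool():
    s=manip.state(); q=s['tool_rot']; return np.array(s['tool_pos']),R.from_quat([q[1],q[2],q[3],q[0]]),s
E
python3 - <<'E'
from h import *
for n in ['scene','top']:
    rgb,d,p=grab(n,n+'0.png'); np.savez(n+'0.npz',rgb=rgb,d=d,w=cloud(d,p))
    for l in ['hopper','gate_flange','stand','scoop_center','scoop_grip','standoff_1','bobbin','nail_jar','wire_spool','awl','tack_hammer']:
        print(n,l,[(np.round(x['point'],3).tolist(),round(x['score'],2)) for x in manip.look_for(n,l)][:6])
print(manip.state())
E
```

```text
pics
scene hopper [([0.646, 0.254, 0.093], 0.9)]
scene gate_flange [([0.688, -0.194, 0.032], 0.16)]
scene stand [([0.691, -0.194, 0.034], 0.93), ([0.564, 0.251, 0.177], 0.71)]
scene scoop_center [([0.627, -0.23, 0.096], 0.7), ([0.687, -0.198, 0.037], 0.29)]
scene scoop_grip [([0.626, -0.233, 0.099], 0.87)]
scene standoff_1 [([0.615, -0.252, 0.088], 0.59)]
scene bobbin [([0.422, 0.02, 0.024], 0.55)]
scene nail_jar [([0.665, 0.472, 0.06], 0.72)]
scene wire_spool [([0.705, 0.016, 0.045], 0.85), ([0.612, -0.248, 0.088], 0.47)]
scene awl [([0.596, -0.469, 0.019], 0.64)]
scene tack_hammer [([0.357, 0.523, 0.026], 0.85)]
top hopper [([0.633, 0.246, 0.081], 0.95)]
top gate_flange [([0.559, 0.238, 0.193], 0.74), ([0.638, -0.232, 0.094], 0.24)]
top stand [([0.65, -0.171, 0.078], 0.57)]
top scoop_center [([0.637, -0.234, 0.092], 0.61)]
top scoop_grip [([0.637, -0.233, 0.099], 0.92)]
top standoff_1 [([0.605, -0.23, 0.092], 0.61), ([0.593, -0.259, 0.084], 0.6), ([0.596, -0.199, 0.093], 0.51), ([0.608, -0.255, 0.09], 0.46), ([0.586, -0.203, 0.083], 0.42)]
top bobbin [([0.408, 0.021, 0.041], 0.49),
[... 288 characters left out ...]
joint_pos': array([ 1.21201463e+00,  5.26760959e-02,  1.61289651e+00, -5.19265795e-06,
        1.47601893e+00, -1.19033073e-01]), 'joint_vel': array([-0.00174454,  0.00051297,  0.0016605 , -0.00034542, -0.00018932,
        0.00163515]), 'joint_efforts': array([ 7.20128810e-05, -3.93659556e+01, -3.70472360e+01, -5.50851166e-05,
        4.81665957e-04,  6.72042901e-06]), 'tool_pos': array([0.14842451, 0.60709716, 0.25632049]), 'tool_rot': array([ 2.64358285e-06,  1.19587179e-01,  9.92823704e-01, -6.83705437e-08]), 'contact_force': array([ 0.13076532,  0.44845324, -0.00197894]), 'ft_torque': array([-0.04450676,  0.02045163,  0.06799796]), 'grasp_force': 0.0, 'gripper_width': 0.9961834488890652}
```

View pics/top0.png

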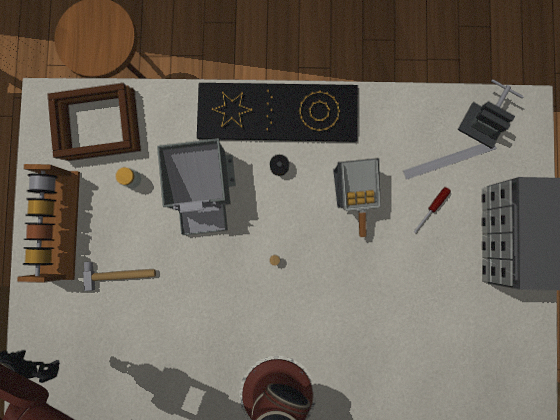

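View pics/scene0.png

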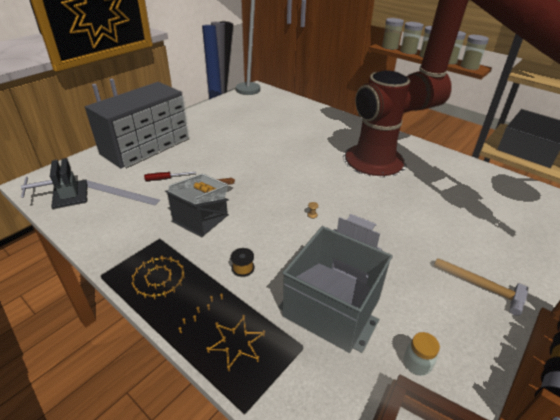

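The top view shows the hopper at (195,175) with its trough and flange at (203,208). The scoop is at (358,183), its handle at (363,223) and the stand-offs at (361,198). The scene view agrees. Next I fit the geometry.

Run:
```python
from h import *
D=np.load('top0.npz'); w=D['w']; rgb=D['rgb'].astype(int)
x,y,z=w[...,0],w[...,1],w[...,2]
m=(z>.142)&(z<.158)&(x>.5)&(x<.8)&(y>.1)&(y<.4)
P=w[m]; r=cv2.minAreaRect(P[:,:2].astype(np.float32)); print('rim',m.sum(),r,np.median(P[:,2]))
print(cv2.boxPoints(r))
m=(z>.165)&(z<.23)&(x>.45)&(x<.65)&(y>.15)&(y<.35)
P=w[m]; print('flange',m.sum(),P.mean(0),np.median(P,0),cv2.minAreaRect(P[:,:2].astype(np.float32)))
m=(z>.03)&(z<.05)&(x>.4)&(x<.6)&(y>.1)&(y<.35)
P=w[m]; print('trough',m.sum(),P.mean(0),cv2.minAreaRect(P[:,:2].astype(np.float32)))
# handle
reg=np.zeros(z.shape,bool); reg[205:245,345:380]=1
m=reg&(z>.03)&(rgb[...,0]>rgb[...,2]*1.7)
P=w[m]; c=P.mean(0); print('handle',m.sum(),c,P.min(0),P.max(0)); U,S,V=np.linalg.svd(P-c); print(V)
print(cv2.minAreaRect(P[:,:2].astype(np.float32)))
# scoop all above bench
reg[:]=0; reg[150:215,325:390]=1
m=reg&(z>.1); P=w[m]; 
print('scoop>.1',m.sum(),cv2.minAreaRect(P[:,:2].astype(np.float32)),P.min(0),P.max(0))
# floor plane
reg[:]=0; reg[164:186,346:374]=1
m=reg&np.isfinite(z); P=w[m]; c=P.mean(0); U,S,V=np.linalg.svd(P-c); print('floor',c,V[2],S)
for rr in range(150,245,3): print(rr,[f'{1000*z[rr,cc]:.0f}' for cc in range(330,386,4)], f'{x[rr,360]:.3f}')
```

```text
rim 608 ((0.6446448564529419, 0.2543547749519348), (0.1822386234998703, 0.17773506045341492), 7.664365768432617) 0.15082977701985167
[[0.5424873  0.33027583]
 [0.56619185 0.1541286 ]
 [0.7468024  0.17843372]
 [0.72309786 0.35458094]]
flange 257 [0.55249381 0.24068053 0.19514271] [0.55323113 0.24063974 0.19611883] ((0.5513088703155518, 0.24108654260635376), (0.02598782442510128, 0.0986209586262703), 7.180269241333008)
trough 424 [0.56859042 0.25330154 0.04214714] ((0.5467261075973511, 0.23883508145809174), (0.12060682475566864, 0.16793811321258545), 7.716647624969482)
handle 158 [ 0.51847011 -0.23767131  0.07027966] [ 0.48423739 -0.24966844  0.0459737 ] [ 0.55065063 -0.22628297  0.08955657]
[[-0.88845075 -0.09519984 -0.44899027]
 [ 0.01955307  0.96951315 -0.24425793]
 [-0.45855528  0.22579028  0.85950323]]
((0.517585039138794, -0.23848319053649902), (0.0675395056605339, 0.018349913880228996), 6.153846263885498)
scoop>.1 722 ((0.6308348178863525, -0.2236771583557129), (0.14152954518795013, 0.12029983848333359), 4.927403450012207) [ 0.55972126 -0.28298736  0.10000246] [ 0.70469406 -0.15
[... 2436 characters left out ...]
 '-1', '-1', '-0', '2', '-1', '78', '4', '-3', '-3', '-1', '-5'] 0.525
225 ['5', '3', '5', '3', '-6', '-1', '-3', '-4', '68', '66', '-1', '-5', '-5', '3'] 0.516
228 ['-1', '-4', '1', '1', '4', '-4', '-3', '-4', '64', '57', '-2', '-1', '-4', '3'] 0.507
231 ['-2', '-1', '2', '5', '-2', '-2', '-2', '-2', '60', '62', '4', '-1', '-3', '4'] 0.499
234 ['-0', '-4', '1', '1', '-0', '-3', '-3', '0', '58', '55', 'nan', '-1', '3', '3'] 0.490
237 ['2', '2', '0', '-0', '-4', '-3', '2', '-5', '-4', '-3', '1', '1', '-2', '2'] 0.482
240 ['3', '-3', '2', '1', '-1', '0', '1', '-3', '-3', '-5', '-3', '-3', '2', '3'] 0.473
243 ['1', '-5', '-2', '-1', '-6', '-3', '0', '2', '-2', '-0', '0', '-7', '-6', '-2'] 0.464
```

Run:
```python
from h import *
im=cv2.imread('pics/top0.png')
a=cv2.resize(im[145:245,320:400],None,fx=5,fy=5,interpolation=cv2.INTER_CUBIC)
b=cv2.resize(im[140:240,150:240],None,fx=4.4,fy=5,interpolation=cv2.INTER_CUBIC)
cv2.imwrite('pics/crop.png',np.hstack([a,b])[:, :800])
```

```text
(no output)
```

View pics/crop.png

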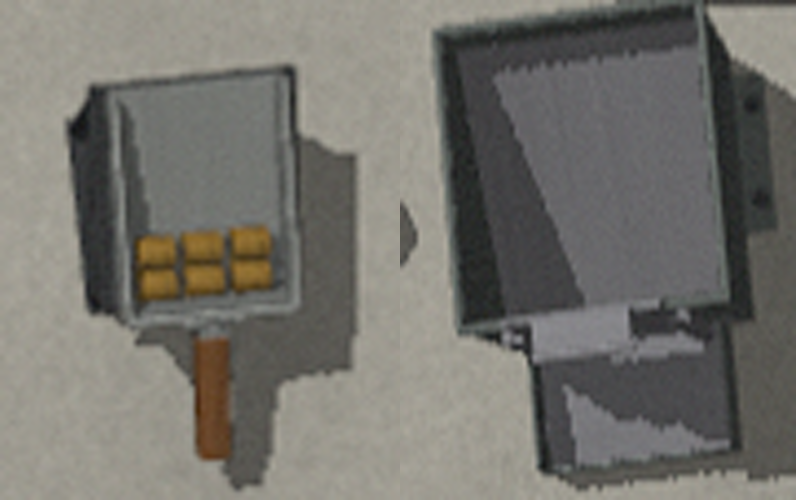

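The crop confirms six stand-offs at the scoop's low end, the flange in front of the hopper and the gate raised about 29 mm. The fits agree with the given sizes:
- **Hopper:** (0.645, 0.254), yaw 7.7°
- **Scoop:** yaw about 5.8°, with the grip near (0.524, -0.238, 0.066)

Now I write a planner that prints step sizes.

```bash
cat >> h.py <<'E'
def Rt(yaw,t):
    c,s=np.cos(np.radians(yaw)),np.sin(np.radians(yaw)); t=np.radians(t)
    z=np.array([np.sin(t)*c,np.sin(t)*s,-np.cos(t)]); y=np.array([-s,c,0]); return R.from_matrix(np.c_[np.cross(y,z),y,z])
def steps(P,Q,n,p=None,q=None):
    """per-row tool shift/turn from pose p,q (default: measured) to P,Q in n rows; total error-free straight line"""
    if p is None: p,q,_=tool()
    rv=(q.inv()*Q).as_rotvec(); 
    for i in range(n):
        qi=q*R.from_rotvec(rv*i/n)
        print(i+1,np.round(qi.inv().apply((P-p)/n),4).tolist(),np.round(rv/n,4).tolist())
E
python3 - <<'E'
from h import *
steps(np.array([.549,.241,.26]),Rt(7.7,0),14)
E
```

```text
1 [-0.034, -0.0186, -0.0003] [-0.0, 0.0, -0.0267]
2 [-0.0335, -0.0195, -0.0003] [-0.0, 0.0, -0.0267]
3 [-0.033, -0.0204, -0.0003] [-0.0, 0.0, -0.0267]
4 [-0.0324, -0.0213, -0.0003] [-0.0, 0.0, -0.0267]
5 [-0.0318, -0.0221, -0.0003] [-0.0, 0.0, -0.0267]
6 [-0.0312, -0.023, -0.0003] [-0.0, 0.0, -0.0267]
7 [-0.0306, -0.0238, -0.0003] [-0.0, 0.0, -0.0267]
8 [-0.0299, -0.0246, -0.0003] [-0.0, 0.0, -0.0267]
9 [-0.0293, -0.0254, -0.0003] [-0.0, 0.0, -0.0267]
10 [-0.0286, -0.0262, -0.0003] [-0.0, 0.0, -0.0267]
11 [-0.0279, -0.0269, -0.0003] [-0.0, 0.0, -0.0267]
12 [-0.0272, -0.0277, -0.0003] [-0.0, 0.0, -0.0267]
13 [-0.0264, -0.0284, -0.0003] [-0.0, 0.0, -0.0267]
14 [-0.0256, -0.0291, -0.0003] [-0.0, 0.0, -0.0267]
```

```bash
python3 -m inch '[[[-0.034,-0.0186,0],[0,0,-0.0267],0],[[-0.0335,-0.0195,0],[0,0,-0.0267],0],[[-0.033,-0.0204,0],[0,0,-0.0267],0],[[-0.0324,-0.0213,0],[0,0,-0.0267],0],[[-0.0318,-0.0221,0],[0,0,-0.0267],0],[[-0.0312,-0.023,0],[0,0,-0.0267],0],[[-0.0306,-0.0238,0],[0,0,-0.0267],0],[[-0.03,-0.0246,0],[0,0,-0.0267],0]]'
python3 -m inch '[[[-0.0293,-0.0254,0],[0,0,-0.0267],0],[[-0.0286,-0.0262,0],[0,0,-0.0267],0],[[-0.0279,-0.0269,0],[0,0,-0.0267],0],[[-0.0272,-0.0277,0],[0,0,-0.0267],0],[[-0.0264,-0.0284,0],[0,0,-0.0267],0],[[-0.0256,-0.0291,0],[0,0,-0.0267],0],[[0,0,0],[0,0,0],0],[[0,0,0],[0,0,0],0]]'
python3 - <<'E'
from h import *
p,q,s=tool(); print(p,s['joint_pos'])
steps(np.array([.549,.241,.225]),Rt(7.7,0),2)
rgb,d,c=grab('wrist','w1.png'); w=cloud(d,c)
z=w[...,2]; m=(z>.175)&(z<.215)&(abs(w[...,0]-.55)<.04)&(abs(w[...,1]-.241)<.06); P=w[m]
print(m.sum(), np.median(P,0) if m.sum() else 0, cv2.minAreaRect(P[:,:2].astype(np.float32)) if m.sum() else 0)
E
```

```text
time: 2.0
tool_pos: [0.3784, 0.3967, 0.2565]
tool_rot: [0.0, 0.013, 1.0, 0.0]
contact_force: [-0.0, 0.0, 0.1]
gripper_width: -0.005
grasp_force: 0.0
time: 2.8
tool_pos: [0.5493, 0.2403, 0.2561]
tool_rot: [-0.0, -0.066, 0.998, 0.0]
contact_force: [-1.0, 0.2, 0.2]
gripper_width: 0.008
grasp_force: 0.0
[0.5492942  0.2403177  0.25609583] [ 2.88147283e-01 -6.58007632e-03  1.67350209e+00  4.47810942e-04
  1.47527212e+00 -1.41490808e+00]
1 [0.0001, 0.0004, 0.0155] [0.0002, -0.0003, -0.0011]
2 [0.0001, 0.0004, 0.0155] [0.0002, -0.0003, -0.0011]
6222 [0.55251364 0.24152893 0.19576783] ((0.5508812069892883, 0.24191607534885406), (0.026738744229078293, 0.09820633381605148), 7.377552032470703)
```

View pics/w1.png

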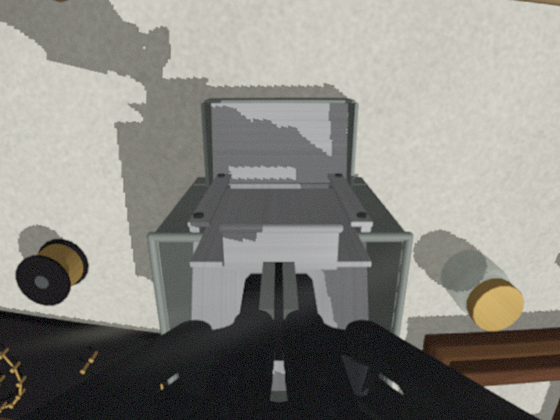

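The wrist view shows the closed fingers (280,290) right over the flange (265,245). Its top measures z = 0.196. Now I push down.

```bash
python3 -m inch '[[[0,0,0.015],[0,0,0],0],[[0,0,0.015],[0,0,0],0],[[0,0,0.008],[0,0,0],0],[[0,0,0.008],[0,0,0],0],[[0,0,0.006],[0,0,0],0],[[0,0,0.005],[0,0,0],0],[[0,0,0.004],[0,0,0],0],[[0,0,0],[0,0,0],0]]'
python3 -m inch '[[[0,0,0.002],[0,0,0],0],[[0,0,0.002],[0,0,0],0],[[0,0,0],[0,0,0],0]]'
```

```text
time: 3.65
tool_pos: [0.549, 0.2407, 0.1946]
tool_rot: [-0.0, -0.067, 0.998, -0.0]
contact_force: [0.1, -0.7, -0.2]
gripper_width: -0.002
grasp_force: 0.0
time: 3.95
tool_pos: [0.5494, 0.2407, 0.192]
tool_rot: [0.0, -0.067, 0.998, -0.0]
contact_force: [-1.2, -0.2, 3.1]
gripper_width: -0.005
grasp_force: 1.8
```

```bash
for i in 1; do python3 -m inch '[[[0,0,0.001],[0,0,0],0],[[0,0,0.001],[0,0,0],0],[[0,0,0],[0,0,0],0]]'; done
```

```text
time: 4.25
tool_pos: [0.5494, 0.2407, 0.1919]
tool_rot: [0.001, -0.067, 0.998, -0.0]
contact_force: [-5.4, -2.2, 10.7]
gripper_width: -0.002
grasp_force: 5.5
```

The position held while the force rose to 11 N, so the gate is bottomed. I retreat upwards and go to a pre-grasp pose.

```bash
python3 -m inch '[[[0,0,-0.03],[0,0,0],0],[[0,0,-0.04],[0,0,0],0.5],[[0,0,0],[0,0,0],0.5]]'
python3 - <<'E'
from h import *
p,q,s=tool(); print(p)
for l in ['gate_flange']:
    rgb,d,c=grab('top'); w=cloud(d,c); z=w[...,2]
    m=(z>.163)&(z<.21)&(abs(w[...,0]-.55)<.03)&(abs(w[...,1]-.241)<.05); P=w[m]; print(m.sum(),np.median(P,0))
Q=Rt(5.8,50); G=np.array([.533,-.237,.070]); T=G-.126*Q.as_matrix()[:,2]+[0,0,.03]; print(T)
steps(T,Q,14)
E
```

```text
time: 4.55
tool_pos: [0.5519, 0.2416, 0.2663]
tool_rot: [0.006, -0.067, 0.998, 0.001]
contact_force: [0.4, 0.4, 0.4]
gripper_width: 0.33
grasp_force: 0.0
[0.5519259  0.24159564 0.2663026 ]
53 [0.54823164 0.2220393  0.16624404]
[ 0.43697252 -0.24675412  0.18099124]
1 [0.0128, -0.0335, 0.0057] [0.0011, -0.0618, 0.0022]
2 [0.013, -0.0335, 0.005] [0.0011, -0.0618, 0.0022]
3 [0.0132, -0.0335, 0.0042] [0.0011, -0.0618, 0.0022]
4 [0.0134, -0.0335, 0.0034] [0.0011, -0.0618, 0.0022]
5 [0.0135, -0.0336, 0.0026] [0.0011, -0.0618, 0.0022]
6 [0.0136, -0.0336, 0.0018] [0.0011, -0.0618, 0.0022]
7 [0.0136, -0.0336, 0.001] [0.0011, -0.0618, 0.0022]
8 [0.0136, -0.0336, 0.0002] [0.0011, -0.0618, 0.0022]
9 [0.0135, -0.0337, -0.0006] [0.0011, -0.0618, 0.0022]
10 [0.0133, -0.0337, -0.0014] [0.0011, -0.0618, 0.0022]
11 [0.0132, -0.0337, -0.0021] [0.0011, -0.0618, 0.0022]
12 [0.0129, -0.0338, -0.0029] [0.0011, -0.0618, 0.0022]
13 [0.0127, -0.0338, -0.0037] [0.0011, -0.0618, 0.0022]
14 [0.0123, -0.0338, -0.0044] [0.0011, -0.0618, 0.0022]
```

Flange top is at 0.166 (0.167 when shut), so the gate is closed.

```bash
python3 -m inch '[[[0.0128,-0.0335,0.0057],[0,-0.062,0],0.6],[[0.013,-0.0335,0.005],[0,-0.062,0],0.6],[[0.0132,-0.0335,0.0042],[0,-0.062,0],0.6],[[0.0134,-0.0335,0.0034],[0,-0.062,0],0.6],[[0.0135,-0.0336,0.0026],[0,-0.062,0],0.6],[[0.0136,-0.0336,0.0018],[0,-0.062,0],0.6],[[0.0136,-0.0336,0.001],[0,-0.062,0],0.6],[[0.0136,-0.0336,0.0002],[0,-0.062,0],0.6]]'
python3 -m inch '[[[0.0135,-0.0337,-0.0006],[0,-0.062,0],0.6],[[0.0133,-0.0337,-0.0014],[0,-0.062,0],0.6],[[0.0132,-0.0337,-0.0021],[0,-0.062,0],0.6],[[0.0129,-0.0338,-0.0029],[0,-0.062,0],0.6],[[0.0127,-0.0338,-0.0037],[0,-0.062,0],0.6],[[0.0123,-0.0338,-0.0044],[0,-0.062,0],0.6],[[0,0,0],[0,0,0],0.6],[[0,0,0],[0,0,0],0.6]]'
python3 - <<'E'
from h import *
p,q,s=tool(); print(p,q.as_matrix(),s['joint_pos'])
rgb,d,c=grab('wrist','w2.png'); np.savez('w2.npz',rgb=rgb,w=cloud(d,c))
for l in ['scoop_grip','scoop_center','stand']: print(l,[(np.round(x['point'],3).tolist(),round(x['score'],2)) for x in manip.look_for('wrist',l)][:2])
E
```

```text
time: 5.4
tool_pos: [0.4847, -0.0394, 0.2109]
tool_rot: [0.246, -0.065, 0.967, 0.016]
contact_force: [-0.1, 0.4, 0.1]
gripper_width: 0.599
grasp_force: 0.0
time: 6.2
tool_pos: [0.4411, -0.2487, 0.1756]
tool_rot: [0.418, -0.06, 0.906, 0.029]
contact_force: [-0.2, 0.2, 0.2]
gripper_width: 0.6
grasp_force: 0.0
[ 0.4410782  -0.24869234  0.17563573] [[-0.64274001 -0.13225016  0.75458278]
 [-0.08398916  0.9912137   0.10218226]
 [-0.76146641  0.00229985 -0.64820029]] [-1.03583364 -0.45269355  2.34012384  0.92946323  1.06573264 -3.13516503]
scoop_grip [([0.574, -0.237, 0.093], 0.62)]
scoop_center [([0.572, -0.24, 0.092], 0.78)]
stand [([0.579, -0.242, 0.032], 0.65)]
```

View pics/w2.png

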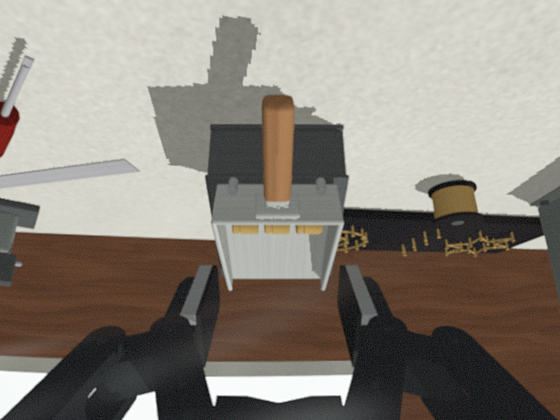

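The wrist view shows the handle at (278,150), stop pins at (233,186) and (320,186), and three stand-offs at (277,229). Joint 6 is at its limit, so I'll use the half-turned grasp. First I measure the handle from this view.

Run:
```python
from h import *
D=np.load('w2.npz'); w=D['w']; rgb=D['rgb'].astype(int)
reg=np.zeros(w.shape[:2],bool); reg[90:210,255:305]=1
m=reg&(rgb[...,0]>rgb[...,2]*1.7)&(rgb[...,0]>60)&np.isfinite(w[...,2])
P=w[m]; y0=np.polyfit(P[:,0],P[:,1],1); print('n',m.sum(),'yaw',np.degrees(np.arctan(y0[0])))
# top face: fit plane w/ RANSAC-ish: slope 25deg
yaw=np.arctan(y0[0])
for yw in (yaw,np.radians(5.8)):
    ex=np.array([np.cos(np.radians(25))*np.cos(yw),np.cos(np.radians(25))*np.sin(yw),np.sin(np.radians(25))])
    ey=np.array([-np.sin(yw),np.cos(yw),0]); ez=np.cross(ex,ey)
    a=P@np.c_[ex,ey,ez]
    h=np.histogram(a[:,2],bins=30); top=a[a[:,2]>np.percentile(a[:,2],50)]
    print(np.percentile(a[:,0],[1,99]),np.percentile(a[:,1],[2,50,98]),np.percentile(a[:,2],[2,25,50,75,90,98]))
    u=np.array([np.percentile(a[:,0],1)+.040,np.median(a[:,1]),np.percentile(a[:,2],85)-.009]); print('grip',np.c_[ex,ey,ez]@u)
# back wall rim & side rims: points in scoop above, symmetric edges
reg[:]=0; reg[180:290,205:350]=1
m=reg&(w[...,2]>.07)&(w[...,2]<.16)&(w[...,0]>.54); S=w[m]; r=cv2.minAreaRect(S[:,:2].astype(np.float32)); print(r)
# pins
print(w[186,233],w[186,320])
```

```text
n 3058 yaw 6.718158799695595
[0.42910319 0.50469916] [-0.30665057 -0.29743325 -0.28809776] [-0.15136276 -0.14273924 -0.14196136 -0.14140575 -0.14097416 -0.14049236]
grip [ 0.52004871 -0.23823088  0.06216881]
[0.43335313 0.50896475] [-0.29913396 -0.289778   -0.28026554] [-0.15336058 -0.14472223 -0.14395206 -0.1433863  -0.14295487 -0.14248381]
grip [ 0.52005877 -0.23844345  0.06216318]
((0.6199271082878113, -0.22590146958827972), (0.16278180480003357, 0.1204870417714119), 6.981067180633545)
[ 0.57335152 -0.26679767  0.06574826] [ 0.56563552 -0.19763764  0.06530151]
```

```bash
python3 -m inch '[[[0,0,0],[0,0,0.149],0.6],[[0,0,0],[0,0,0.149],0.6],[[0,0,0],[0,0,0.149],0.6],[[0,0,0],[0,0,0.149],0.6],[[0,0,0],[0,0,0.149],0.6],[[0,0,0],[0,0,0.149],0.6],[[0,0,0],[0,0,0.149],0.6],[[0,0,0],[0,0,0.149],0.6]]'; python3 -m inch '[[[0,0,0],[0,0,0.149],0.6],[[0,0,0],[0,0,0.149],0.6],[[0,0,0],[0,0,0.149],0.6],[[0,0,0],[0,0,0.149],0.6],[[0,0,0],[0,0,0.149],0.6],[[0,0,0],[0,0,0.149],0.6],[[0,0,0],[0,0,0.149],0.6],[[0,0,0],[0,0,0.149],0.6]]'; python3 -m inch '[[[0,0,0],[0,0,0.149],0.6],[[0,0,0],[0,0,0.149],0.6],[[0,0,0],[0,0,0.149],0.6],[[0,0,0],[0,0,0.149],0.6],[[0,0,0],[0,0,0.149],0.6],[[0,0,0],[0,0,0.01],0.6]]'
```

```text
time: 7.2
tool_pos: [0.4427, -0.2473, 0.1782]
tool_rot: [0.331, 0.459, 0.783, 0.26]
contact_force: [0.0, 0.1, -0.9]
gripper_width: 0.598
grasp_force: 0.0
time: 8.0
tool_pos: [0.4427, -0.2473, 0.1782]
tool_rot: [0.128, 0.819, 0.39, 0.401]
contact_force: [0.4, -0.4, -0.6]
gripper_width: 0.601
grasp_force: 0.0
time: 8.6
tool_pos: [0.4427, -0.2475, 0.1781]
tool_rot: [-0.028, 0.905, 0.063, 0.42]
contact_force: [0.8, 0.8, 0.5]
gripper_width: 0.604
grasp_force: 0.0
```

```bash
cat >> h.py <<'E'
FL=R.from_euler('z',180,degrees=True)
def axes(yaw,pitch):
    a,b=np.radians(yaw),np.radians(pitch)
    ex=np.array([np.cos(b)*np.cos(a),np.cos(b)*np.sin(a),np.sin(b)]); ey=np.array([-np.sin(a),np.cos(a),0]); return np.c_[ex,ey,np.cross(ex,ey)]
E
python3 - <<'E'
from h import *
Q=Rt(6.5,50)*FL; z=Q.as_matrix()[:,2]
G=np.array([.522,-.238,.065])+.01*axes(6.5,25)[:,0]; T=G-.006*z; A=T-.07*z
print(T,A,manip.state()['joint_pos'])
steps(A,Q,3); print(); steps(T,Q,4,A,Q)
E
```

```text
[ 0.5264381  -0.23749434  0.07308291] [ 0.47315968 -0.24356465  0.11807804] [-1.03154333 -0.45608492  2.3386795   0.93013103  1.06590833  0.00434504]
1 [-0.0087, 0.0, 0.0208] [-0.0056, 0.0015, 0.0062]
2 [-0.0087, -0.0, 0.0207] [-0.0056, 0.0015, 0.0062]
3 [-0.0087, -0.0001, 0.0207] [-0.0056, 0.0015, 0.0062]

1 [-0.0, -0.0, 0.0175] [0.0, 0.0, 0.0]
2 [-0.0, -0.0, 0.0175] [0.0, 0.0, 0.0]
3 [-0.0, -0.0, 0.0175] [0.0, 0.0, 0.0]
4 [-0.0, -0.0, 0.0175] [0.0, 0.0, 0.0]
```

```bash
python3 -m inch '[[[-0.0087,0,0.0208],[-0.0056,0.0015,0.0062],0.6],[[-0.0087,0,0.0207],[-0.0056,0.0015,0.0062],0.6],[[-0.0087,0,0.0207],[-0.0056,0.0015,0.0062],0.6],[[0,0,0],[0,0,0],0.6],[[0,0,0],[0,0,0],0.6]]'
python3 - <<'E'
from h import *
Q=Rt(6.5,50)*FL; z=Q.as_matrix()[:,2]
T=np.array([ 0.5264, -0.2375,0.0731])
steps(T,Q,4)
rgb,d,c=grab('scene','s1.png')
w=cloud(d,c);print(manip.state()['joint_pos'])
im=cv2.imread('pics/s1.png'); cv2.imwrite('pics/s1c.png',cv2.resize(im[120:260,120:320],None,fx=4,fy=4,interpolation=cv2.INTER_CUBIC))
E
```

```text
time: 9.1
tool_pos: [0.4727, -0.244, 0.1177]
tool_rot: [-0.024, 0.905, 0.051, 0.422]
contact_force: [-0.2, -0.4, -0.8]
gripper_width: 0.602
grasp_force: 0.0
1 [0.0002, -0.0001, 0.0175] [-0.0001, 0.0001, -0.0001]
2 [0.0002, -0.0001, 0.0175] [-0.0001, 0.0001, -0.0001]
3 [0.0002, -0.0001, 0.0175] [-0.0001, 0.0001, -0.0001]
4 [0.0002, -0.0001, 0.0175] [-0.0001, 0.0001, -0.0001]
[-0.95603512 -0.28280511  2.3312523   1.03254872  0.89785902 -0.09972881]
```

View pics/s1c.png

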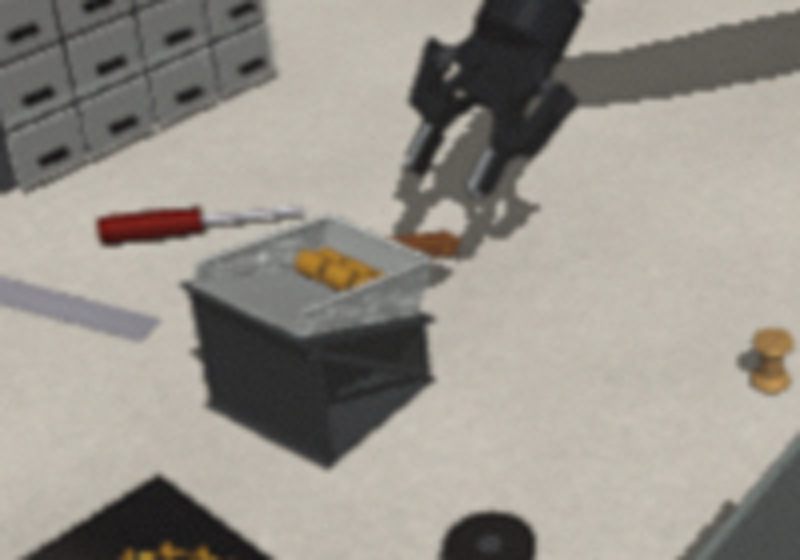

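The scene crop shows the open fingers (420,150)/(485,175) straddling the line of the handle (430,243). I advance and close.

```bash
python3 -m inch '[[[0,0,0.0175],[0,0,0],0.6],[[0,0,0.0175],[0,0,0],0.6],[[0,0,0.0175],[0,0,0],0.6],[[0,0,0.0175],[0,0,0],0.6],[[0,0,0],[0,0,0],0.6],[[0,0,0],[0,0,0],0.35],[[0,0,0],[0,0,0],0.28],[[0,0,0],[0,0,0],0.25]]'
python3 -m inch '[[[0,0,0],[0,0,0],0.22],[[0,0,0],[0,0,0],0],[[0,0,0],[0,0,0],0],[[0,0,0],[0,0,0],0]]'
python3 -c "
from h import *
p,q,s=tool();print(p.round(4),q.as_matrix().round(3),s['joint_pos'],s['ft_torque'])"
```

```text
time: 9.95
tool_pos: [0.5257, -0.239, 0.0736]
tool_rot: [-0.024, 0.905, 0.05, 0.422]
contact_force: [0.1, 0.4, 1.0]
gripper_width: 0.247
grasp_force: 0.7
time: 10.35
tool_pos: [0.5256, -0.2388, 0.0734]
tool_rot: [-0.024, 0.905, 0.05, 0.422]
contact_force: [-9.5, 2.6, 7.9]
gripper_width: 0.224
grasp_force: 58.0
[ 0.5256 -0.2388  0.0734] [[ 0.638  0.111  0.762]
 [ 0.07  -0.994  0.086]
 [ 0.767 -0.001 -0.642]] [-0.84298219 -0.07289983  2.25059304  1.15667673  0.7531155  -0.19357384] [0.33044065 0.09156867 0.5451826 ]
```

Gripped at 19 mm with 58 N. I lift square to the shelf, slightly up the slope away from the pins.

```bash
python3 -m inch '[[[0.003,0,-0.002],[0,0,0],0],[[0.003,0,-0.005],[0,0,0],0],[[0.004,0,-0.008],[0,0,0],0],[[0.004,0,-0.009],[0,0,0],0],[[0.004,0,-0.009],[0,0,0],0],[[0.004,0,-0.009],[0,0,0],0],[[0.004,0,-0.009],[0,0,0],0],[[0,0,0],[0,0,0],0]]'
python3 - <<'E'
from h import *
p,q,s=tool();print(p.round(4),s['ft_torque'],s['contact_force'])
rgb,d,c=grab('scene','s2.png')
im=cv2.imread('pics/s2.png'); cv2.imwrite('pics/s2c.png',cv2.resize(im[120:260,120:320],None,fx=4,fy=4,interpolation=cv2.INTER_CUBIC))
rgb,d,c=grab('top'); w=cloud(d,c)
# scoop floor plane: project expected floor points
Rs=axes(6.5,25)
gp=p+.006*q.as_matrix()[:,2]-.01*Rs[:,0]; ctr=gp+Rs@[.11,0,-.01]
uv=proj(ctr+(Rs@np.array([.025,0,-.018])),c)[0].astype(int); print(uv)
P=w[uv[1]-8:uv[1]+9,uv[0]-9:uv[0]+10].reshape(-1,3); P=P[P[:,2]>.05]; cc=P.mean(0); V=np.linalg.svd(P-cc)[2][2]; V*=np.sign(V[2]); print(cc,V,'pitch',np.degrees(np.arctan2(-V[0],V[2])), 'roll',np.degrees(V[1]))
print('scoop frame',Rs.T@(cc-ctr))
E
```

```text
time: 11.15
tool_pos: [0.5037, -0.2423, 0.1273]
tool_rot: [-0.023, 0.905, 0.05, 0.423]
contact_force: [-0.1, 0.1, -4.4]
gripper_width: 0.221
grasp_force: 58.7
[ 0.5037 -0.2423  0.1273] [-0.09388704  1.11727414 -0.05969305] [-0.12789919  0.13956161 -4.44959904]
[363 181]
[ 0.63454403 -0.225386    0.14908804] [-0.42011957 -0.06332065  0.90525689] pitch 24.89548591316787 roll -3.6280057955799623
scoop frame [ 0.0262157   0.00202705 -0.02060566]
```

View pics/s2c.png

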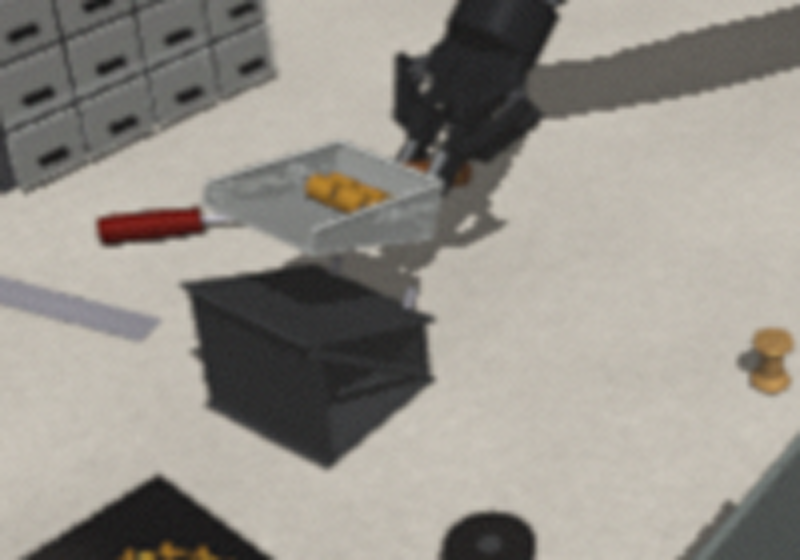

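No slip: the scoop is still pitched 24.9° in the grip and all stand-offs lie at its back. Next I plan the transport.

```bash
cat >> h.py <<'E'
HO=np.array([.645,.2545,0]); HY=7.7
def tcp_for(nose_h,pitch,yaw=HY):
    """TCP pose so that nose edge is at hopper-frame point nose_h with scoop pitch"""
    n=HO+R.from_euler('z',HY,degrees=True).apply(nose_h)
    g=n-axes(yaw,pitch)@[.168,0,-.030]; Q=Rt(yaw,25+pitch)*FL
    return g-.006*Q.as_matrix()[:,2],Q
E
python3 - <<'E'
from h import *
p,q,s=tool(); T,Q=tcp_for([-.04,0,.25],25); print(T)
M=p+[0,0,T[2]-p[2]]
print('up',q.inv().apply(M-p)); v=T-M; print('over',q.inv().apply(v),np.linalg.norm(v),(q.inv()*Q).as_rotvec())
E
```

```text
[0.43735481 0.22642527 0.21004609]
up [ 6.4642767e-02 -5.2949097e-05 -5.4247113e-02]
over [-0.00931732 -0.47244816 -0.0106417 ] 0.4726598335689221 [ 1.79508887e-02  4.14181645e-05 -1.58823797e-02]
```

```bash
python3 -m inch '[[[0.006,0,-0.005],[0,0,0],0],[[0.013,0,-0.011],[0,0,0],0],[[0.016,-0.004,-0.0135],[0,0,0],0],[[0.015,-0.01,-0.0125],[0,0,0],0],[[0.009,-0.017,-0.008],[0,0,0],0],[[0.005,-0.024,-0.004],[0,0,0],0],[[-0.001,-0.03,-0.001],[0.0018,0,-0.0016],0],[[-0.001,-0.033,-0.001],[0.0018,0,-0.0016],0]]'
python3 -m inch '[[[-0.001,-0.034,-0.001],[0.0018,0,-0.0016],0],[[-0.001,-0.034,-0.001],[0.0018,0,-0.0016],0],[[-0.001,-0.034,-0.001],[0.0018,0,-0.0016],0],[[-0.001,-0.034,-0.001],[0.0018,0,-0.0016],0],[[-0.001,-0.034,-0.001],[0.0018,0,-0.0016],0],[[-0.001,-0.034,-0.001],[0.0018,0,-0.0016],0],[[-0.001,-0.033,-0.001],[0.0018,0,-0.0016],0],[[-0.001,-0.03,-0.001],[0.0018,0,-0.0016],0]]'
python3 - <<'E'
from h import *
p,q,s=tool();print(p,s['joint_pos']); T,Q=tcp_for([-.04,0,.25],25); print(T)
steps(T,Q,4)
E
```

```text
time: 12.05
tool_pos: [0.4871, -0.1236, 0.209]
tool_rot: [-0.026, 0.905, 0.052, 0.421]
contact_force: [1.0, 0.3, -4.0]
gripper_width: 0.225
grasp_force: 58.8
time: 12.85
tool_pos: [0.4419, 0.1408, 0.2073]
tool_rot: [-0.03, 0.905, 0.061, 0.42]
contact_force: [0.8, -0.3, -4.4]
gripper_width: 0.225
grasp_force: 58.8
[0.44189419 0.14084504 0.20732911] [ 0.15511978 -0.92775625  2.5421236  -0.02132725  0.65776963  1.60310559]
[0.43735481 0.22642527 0.21004609]
1 [0.0016, -0.0214, 0.001] [-0.0007, 0.0008, -0.0005]
2 [0.0016, -0.0214, 0.0009] [-0.0007, 0.0008, -0.0005]
3 [0.0016, -0.0214, 0.0009] [-0.0007, 0.0008, -0.0005]
4 [0.0016, -0.0214, 0.0009] [-0.0007, 0.0008, -0.0005]
```

Run:
```python
from h import *
T,Q=tcp_for([-.03,0,.24],12); print(T)
steps(T,Q,6)
```

```text
[0.44266399 0.2271431  0.23920708]
1 [0.0054, -0.0143, -0.0018] [-0.0005, -0.0373, -0.0003]
2 [0.0053, -0.0142, -0.002] [-0.0005, -0.0373, -0.0003]
3 [0.0052, -0.0142, -0.0022] [-0.0005, -0.0373, -0.0003]
4 [0.0051, -0.0142, -0.0024] [-0.0005, -0.0373, -0.0003]
5 [0.005, -0.0142, -0.0026] [-0.0005, -0.0373, -0.0003]
6 [0.0049, -0.0142, -0.0028] [-0.0005, -0.0373, -0.0003]
```

```bash
python3 -m inch '[[[0.0054,-0.022,-0.0018],[0,-0.0373,0],0],[[0.0053,-0.019,-0.002],[0,-0.0373,0],0],[[0.0052,-0.016,-0.0022],[0,-0.0373,0],0],[[0.0051,-0.013,-0.0024],[0,-0.0373,0],0],[[0.005,-0.01,-0.0026],[0,-0.0373,0],0],[[0.0049,-0.0053,-0.0028],[0,-0.0373,0],0],[[0,0,0],[0,0,0],0],[[0,0,0],[0,0,0],0]]'
python3 - <<'E'
from h import *
p,q,s=tool();print(p,s['joint_pos'],s['ft_torque']); print((q.inv()*Rt(HY,37)).as_rotvec())
rgb,d,c=grab('top','t2.png')
im=cv2.imread('pics/t2.png'); cv2.imwrite('pics/t2c.png',cv2.resize(im[130:250,140:270],None,fx=5,fy=5,interpolation=cv2.INTER_CUBIC))
a,A=tcp_for([-.03,0,.24],12)
b,B=tcp_for([-.03,0,.20],-10); e,E=tcp_for([-.03,0,.165],-35); f,F=tcp_for([-.03,0,.15],-55)
print(b,e,f)
steps(b,B,4); print(); steps(e,E,5,b,B); print(); steps(f,F,4,e,E)
E
```

```text
time: 13.65
tool_pos: [0.4435, 0.2252, 0.2391]
tool_rot: [-0.022, 0.946, 0.063, 0.317]
contact_force: [-0.1, -0.6, -4.6]
gripper_width: 0.224
grasp_force: 59.1
[0.44349181 0.22519062 0.23906295] [ 0.40135226 -0.63599056  2.27793753 -0.20606966  0.88074842  1.91901356] [-0.13683694  0.98744819  0.01563716]
[-1.02115985e-03  1.78375843e-03  3.14056603e+00]
[0.45493817 0.22880263 0.26451268] [0.49697846 0.2344867  0.29184425] [0.54710446 0.241264   0.31002099]
1 [0.0063, -0.0006, -0.0034] [-0.0002, -0.0961, -0.0002]
2 [0.006, -0.0006, -0.0039] [-0.0002, -0.0961, -0.0002]
3 [0.0055, -0.0006, -0.0045] [-0.0002, -0.0961, -0.0002]
4 [0.0051, -0.0006, -0.005] [-0.0002, -0.0961, -0.0002]

1 [0.0096, 0.0, -0.0031] [0.0, -0.0873, -0.0]
2 [0.0093, 0.0, -0.0039] [0.0, -0.0873, -0.0]
3 [0.0089, 0.0, -0.0047] [0.0, -0.0873, -0.0]
4 [0.0085, 0.0, -0.0055] [0.0, -0.0873, -0.0]
5 [0.008, 0.0, -0.0062] [0.0, -0.0873, -0.0]

1 [0.0117, 0.0, -0.0067] [0.0, -0.0873, 0.0]
2 [0.011, 0.0, -0.0077] [0.0, -0.0873, 0.0]
3 [0.0103, 0.0, -0.0086] [0.0, -0.0873, 0.0]
4 [0.0095, 0.0, -0.0095] [0.0, -0.0873, 0.0]
```

View pics/t2c.png

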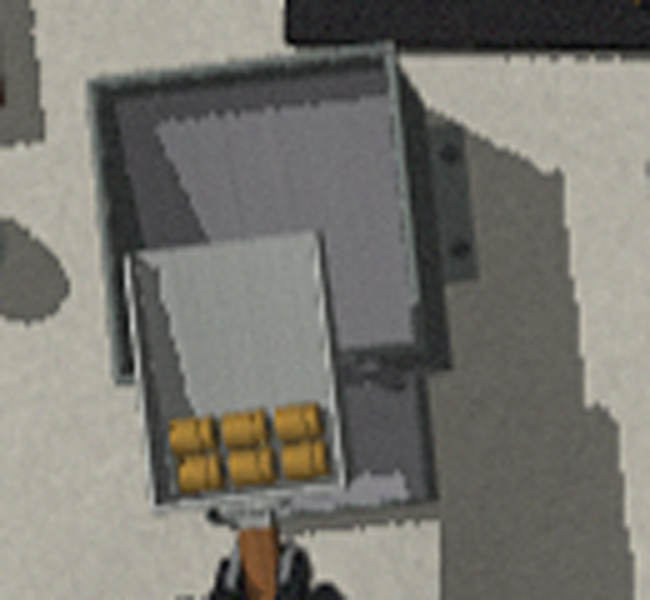

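The crop shows the scoop's nose edge (130–320, 240) over the mouth, and all six stand-offs still at the back (250,450). I check the lateral centring in 3D, allowing for parallax.

Run:
```python
from h import *
rgb,d,c=grab('top'); w=cloud(d,c)
reg=w[165:225,160:215].reshape(-1,3); P=reg[reg[:,2]>.19]
L=R.from_euler('z',-HY,degrees=True).apply(P-HO)*1000
print(len(L))
for lo in range(-150,0,20):
    S=L[(L[:,0]>lo)&(L[:,0]<lo+20)]
    if len(S): print(lo,S[:,1].min().round(),S[:,1].max().round(),np.median(S[:,2]).round())
print(np.percentile(L[:,0],[99,99.8,100]))
```

```text
1935
-150 -53.0 49.0 234.0
-130 -53.0 49.0 237.0
-110 -53.0 48.0 225.0
-90 -53.0 49.0 230.0
-70 -52.0 49.0 234.0
-50 -52.0 50.0 238.0
-30 -52.0 49.0 240.0
[-26.09948144 -24.94614377 -24.3973448 ]
```

Centred (−52 to +49 mm), with the nose at x = −26 mm and z = 0.24. Now I pour.

```bash
python3 -m inch '[[[0.0063,0,-0.0034],[0,-0.0961,0],0],[[0.006,0,-0.0039],[0,-0.0961,0],0],[[0.0055,0,-0.0045],[0,-0.0961,0],0],[[0.0051,0,-0.005],[0,-0.0961,0],0],[[0,0,0],[0,0,0],0],[[0,0,0],[0,0,0],0]]'
python3 -m inch '[[[0.0096,0,-0.0031],[0,-0.0873,0],0],[[0.0093,0,-0.0039],[0,-0.0873,0],0],[[0.0089,0,-0.0047],[0,-0.0873,0],0],[[0.0085,0,-0.0055],[0,-0.0873,0],0],[[0.008,0,-0.0062],[0,-0.0873,0],0],[[0,0,0],[0,0,0],0]]'
python3 -m inch '[[[0.0117,0,-0.0067],[0,-0.0873,0],0],[[0.011,0,-0.0077],[0,-0.0873,0],0],[[0.0103,0,-0.0086],[0,-0.0873,0],0],[[0.0095,0,-0.0095],[0,-0.0873,0],0],[[0,0,0],[0,0,0],0],[[0,0,0],[0,0,0],0],[[0,0,0],[0,0,0],0]]'
python3 - <<'E'
from h import *
p,q,s=tool();print(p,s['joint_pos'],s['ft_torque'])
for n in ['top','scene']:
    rgb,d,c=grab(n,n+'3.png')
im=cv2.imread('pics/top3.png'); a=cv2.resize(im[130:250,140:270],(390,360),interpolation=cv2.INTER_CUBIC)
im=cv2.imread('pics/scene3.png'); b=cv2.resize(im[190:370,250:440],(380,360),interpolation=cv2.INTER_CUBIC)
cv2.imwrite('pics/c3.png',np.hstack([a,b]))
print([(np.round(x['point'],3).tolist(),round(x['score'],2)) for x in manip.look_for('top','standoff_1')])
E
```

```text
time: 14.35
tool_pos: [0.4558, 0.2263, 0.265]
tool_rot: [-0.009, 0.989, 0.066, 0.132]
contact_force: [-0.4, 0.1, -4.6]
gripper_width: 0.223
grasp_force: 59.8
time: 14.95
tool_pos: [0.4994, 0.2324, 0.2929]
tool_rot: [0.005, 0.994, 0.067, -0.085]
contact_force: [-0.3, -0.8, -1.8]
gripper_width: 0.22
grasp_force: 60.0
time: 15.65
tool_pos: [0.5469, 0.2393, 0.3123]
tool_rot: [0.017, 0.964, 0.065, -0.256]
contact_force: [-0.9, 0.0, -0.9]
gripper_width: 0.22
grasp_force: 60.0
[0.5468624  0.23930133 0.31231967] [0.26080661 0.25863976 1.34700176 0.0708948  2.05026922 1.71234372] [ 0.00238142 -0.2946588   0.02212741]
[]
```

View pics/c3.png

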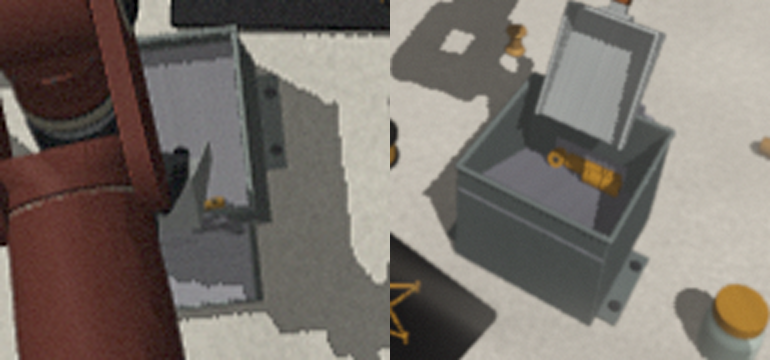

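The scene view shows the scoop empty and the brass stand-offs lying in the hopper at (585,170), nothing spilled. I reverse the motion.

Run:
```python
from h import *
T,Q=tcp_for([-.03,0,.26],5); print(T)
steps(T,Q,8)
S=np.array([.487,-.1236,.215]); SQ=Rt(6.5,50)*FL
print(); steps(S,SQ,11,T,Q)
```

```text
[0.44385481 0.2273041  0.28043983]
1 [-0.0093, -0.0003, 0.0099] [-0.0001, 0.1304, 0.0001]
2 [-0.0105, -0.0003, 0.0087] [-0.0001, 0.1304, 0.0001]
3 [-0.0115, -0.0003, 0.0072] [-0.0001, 0.1304, 0.0001]
4 [-0.0124, -0.0003, 0.0057] [-0.0001, 0.1304, 0.0001]
5 [-0.013, -0.0003, 0.004] [-0.0001, 0.1304, 0.0001]
6 [-0.0134, -0.0003, 0.0023] [-0.0001, 0.1304, 0.0001]
7 [-0.0136, -0.0003, 0.0005] [-0.0001, 0.1304, 0.0001]
8 [-0.0135, -0.0002, -0.0013] [-0.0001, 0.1304, 0.0001]

1 [-0.0033, 0.0321, 0.005] [-0.0012, 0.0317, 0.0015]
2 [-0.0034, 0.0321, 0.0049] [-0.0012, 0.0317, 0.0015]
3 [-0.0035, 0.0321, 0.0048] [-0.0012, 0.0317, 0.0015]
4 [-0.0036, 0.0321, 0.0047] [-0.0012, 0.0317, 0.0015]
5 [-0.0037, 0.0321, 0.0047] [-0.0012, 0.0317, 0.0015]
6 [-0.0038, 0.0321, 0.0046] [-0.0012, 0.0317, 0.0015]
7 [-0.0039, 0.0321, 0.0045] [-0.0012, 0.0317, 0.0015]
8 [-0.004, 0.0321, 0.0044] [-0.0012, 0.0317, 0.0015]
9 [-0.0041, 0.0321, 0.0043] [-0.0012, 0.0317, 0.0015]
10 [-0.0042, 0.0321, 0.0042] [-0.0012, 0.0317, 0.0015]
11 [-0.0043, 0.0321, 0.0041] [-0.0012, 0.0317, 0.0015]
```

```bash
python3 -m inch '[[[-0.0093,0,0.0099],[0,0.1304,0],0],[[-0.0105,0,0.0087],[0,0.1304,0],0],[[-0.0115,0,0.0072],[0,0.1304,0],0],[[-0.0124,0,0.0057],[0,0.1304,0],0],[[-0.013,0,0.004],[0,0.1304,0],0],[[-0.0134,0,0.0023],[0,0.1304,0],0],[[-0.0136,0,0.0005],[0,0.1304,0],0],[[-0.0135,0,-0.0013],[0,0.1304,0],0]]'
python3 -m inch '[[[-0.0033,0.015,0.005],[-0.0012,0.0317,0.0015],0],[[-0.0034,0.03,0.0049],[-0.0012,0.0317,0.0015],0],[[-0.0035,0.036,0.0048],[-0.0012,0.0317,0.0015],0],[[-0.0036,0.036,0.0047],[-0.0012,0.0317,0.0015],0],[[-0.0037,0.036,0.0047],[-0.0012,0.0317,0.0015],0],[[-0.0038,0.036,0.0046],[-0.0012,0.0317,0.0015],0],[[-0.0039,0.036,0.0045],[-0.0012,0.0317,0.0015],0],[[-0.004,0.036,0.0044],[-0.0012,0.0317,0.0015],0]]'
python3 - <<'E'
from h import *
p,q,s=tool(); print(p,s['joint_pos'])
G=np.array([.5256,-.2388,.0734]); GQ=Rt(6.5,50)*FL; A=axes(6.5,25)
H=G+A@[.004,0,.09]; print(H); steps(H,GQ,7)
rgb,d,c=grab('top','t4.png')
E
```

```text
time: 16.6
tool_pos: [0.4438, 0.2251, 0.2803]
tool_rot: [-0.018, 0.963, 0.065, 0.26]
contact_force: [-0.6, -0.3, -1.3]
gripper_width: 0.223
grasp_force: 60.0
time: 17.4
tool_pos: [0.476, -0.0349, 0.232]
tool_rot: [-0.022, 0.924, 0.056, 0.379]
contact_force: [-0.0, -0.6, -2.0]
gripper_width: 0.219
grasp_force: 60.0
[ 0.47602661 -0.03488497  0.23202533] [-0.43204523 -0.82004185  2.42349721  0.48755805  0.90073025  0.83864202]
[ 0.49141078 -0.24269537  0.15665817]
1 [-0.0086, 0.0297, 0.0067] [-0.0005, 0.0135, 0.0007]
2 [-0.0086, 0.0297, 0.0066] [-0.0005, 0.0135, 0.0007]
3 [-0.0087, 0.0297, 0.0065] [-0.0005, 0.0135, 0.0007]
4 [-0.0088, 0.0297, 0.0064] [-0.0005, 0.0135, 0.0007]
5 [-0.0088, 0.0297, 0.0063] [-0.0005, 0.0135, 0.0007]
6 [-0.0089, 0.0297, 0.0062] [-0.0005, 0.0135, 0.0007]
7 [-0.0089, 0.0297, 0.0061] [-0.0005, 0.0135, 0.0007]
```

```bash
python3 -m inch '[[[-0.0086,0.034,0.0067],[-0.0005,0.0135,0.0007],0],[[-0.0086,0.034,0.0066],[-0.0005,0.0135,0.0007],0],[[-0.0087,0.034,0.0065],[-0.0005,0.0135,0.0007],0],[[-0.0088,0.034,0.0064],[-0.0005,0.0135,0.0007],0],[[-0.0088,0.032,0.0063],[-0.0005,0.0135,0.0007],0],[[-0.0089,0.024,0.0062],[-0.0005,0.0135,0.0007],0],[[-0.0089,0.0159,0.0061],[-0.0005,0.0135,0.0007],0],[[0,0,0],[0,0,0],0]]'
python3 - <<'E'
from h import *
p,q,s=tool(); print(p,s['joint_pos'])
G=np.array([.5256,-.2388,.0734]); GQ=Rt(6.5,50)*FL; A=axes(6.5,25)
print('err scoop axes',A.T@(p-G), (q.inv()*GQ).as_rotvec())
rgb,d,c=grab('top','t5.png'); w=cloud(d,c)
gp=p+.006*q.as_matrix()[:,2]-.01*A[:,0]; ctr=gp+A@[.11,0,-.01]
u,v=proj(ctr+(A@np.array([.01,0,-.018])),c)[0].astype(int)
P=w[v-14:v+15,u-12:u+13].reshape(-1,3); L=(P-ctr)@A; P=P[abs(L[:,2]+.02)<.012]; cc=P.mean(0); V=np.linalg.svd(P-cc)[2][2]; V*=np.sign(V[2]); n=A.T@V; print(len(P),'pitch dev',np.degrees(-n[0]),'roll dev',np.degrees(n[1]),'scoop frame',A.T@(cc-ctr))
# scoop yaw and extents
Pa=w[v-45:v+45,u-40:u+40].reshape(-1,3); L=(Pa-ctr)@A; k=(L[:,2]>-.03)&(L[:,2]<.04)&(L[:,0]>-.07)&(L[:,0]<.08)&(abs(L[:,1])<.07)
print(cv2.minAreaRect((L[k][:,:2]*1000).astype(np.float32)))
E
```

```text
time: 18.25
tool_pos: [0.4907, -0.2419, 0.1545]
tool_rot: [-0.025, 0.906, 0.05, 0.419]
contact_force: [-0.4, -0.1, -1.2]
gripper_width: 0.226
grasp_force: 60.1
[ 0.49065911 -0.24194377  0.15453713] [-0.91280568 -0.32154229  2.28782634  0.97176262  0.91094601  0.02403215]
err scoop axes [0.00250385 0.00083186 0.08835735] [-0.00095012  0.005855   -0.00410349]
723 pitch dev -0.7764527406165173 roll dev -0.3076821365491233 scoop frame [ 0.00956851  0.00106556 -0.0217128 ]
((1.352142333984375, -1.2442665100097656), (102.69419860839844, 142.7030487060547), 89.41302490234375)
```

The grasp hasn't shifted (pitch within 0.8°). I descend to about 4 mm above the seat, then go slowly.

```bash
python3 -m inch '[[[-0.0042,0.0004,0.009],[0,0.003,-0.002],0],[[-0.0076,0.0004,0.0163],[0,0.003,-0.002],0],[[-0.0076,0,0.0163],[0,0,0],0],[[-0.0068,0,0.0145],[0,0,0],0],[[-0.0051,0,0.0109],[0,0,0],0],[[-0.0025,0,0.0054],[0,0,0],0],[[-0.0017,0,0.0036],[0,0,0],0],[[0,0,0],[0,0,0],0]]'
python3 - <<'E'
from h import *
p,q,s=tool(); print(p,s['contact_force'],s['ft_torque'])
G=np.array([.5256,-.2388,.0734]); GQ=Rt(6.5,50)*FL; A=axes(6.5,25)
print('err scoop axes',A.T@(p-G), (q.inv()*GQ).as_rotvec())
E
```

```text
time: 19.1
tool_pos: [0.5273, -0.2375, 0.0805]
tool_rot: [-0.024, 0.904, 0.053, 0.423]
contact_force: [-0.1, -0.8, -1.8]
gripper_width: 0.22
grasp_force: 60.2
[ 0.5273202  -0.23749475  0.08051777] [-0.1438544  -0.77571361 -1.8164508 ] [-0.064494    0.68839344  0.00658224]
err scoop axes [0.00469102 0.00110212 0.00566613] [-0.0016547  -0.00302897  0.00348832]
```

```bash
python3 -m inch '[[[-0.001,0.001,0.002],[0,-0.0015,0.0017],0],[[-0.001,0,0.0018],[0,-0.0015,0.0017],0],[[0,0,0],[0,0,0],0]]'; python3 -m inch '[[[-0.0005,0,0.001],[0,0,0],0],[[0,0,0],[0,0,0],0]]';  python3 -c "
from h import *
p,q,s=tool(); print(s['ft_torque'])
G=np.array([.5256,-.2388,.0734]); GQ=Rt(6.5,50)*FL; A=axes(6.5,25)
print('err scoop axes',A.T@(p-G), (q.inv()*GQ).as_rotvec(),'F',A.T@s['contact_force'])"
```

```text
time: 19.4
tool_pos: [0.5292, -0.2393, 0.0772]
tool_rot: [-0.024, 0.905, 0.051, 0.422]
contact_force: [-0.6, -0.1, -0.2]
gripper_width: 0.221
grasp_force: 60.4
time: 19.6
tool_pos: [0.5295, -0.2392, 0.0761]
tool_rot: [-0.024, 0.905, 0.051, 0.422]
contact_force: [-2.4, 0.0, 1.2]
gripper_width: 0.224
grasp_force: 60.5
[-0.02995326 -0.11231488  0.09853236]
err scoop axes [ 0.00463514 -0.0008393   0.00078467] [-0.00049584 -0.00109715 -0.00076256] F [-1.68535902  0.27800064  2.09744864]
```

```bash
python3 -m inch '[[[-0.0014,-0.0004,-0.0004],[0,0,0],0],[[-0.0014,-0.0004,-0.0004],[0,0,0],0],[[-0.001,0,-0.0004],[0,0,0],0],[[0,0,0],[0,0,0],0]]';  python3 -c "
from h import *
p,q,s=tool(); print(s['ft_torque'])
G=np.array([.5256,-.2388,.0734]); GQ=Rt(6.5,50)*FL; A=axes(6.5,25)
print('err scoop axes',A.T@(p-G), (q.inv()*GQ).as_rotvec(),'F',A.T@s['contact_force'])"
```

```text
time: 20.0
tool_pos: [0.5264, -0.239, 0.0744]
tool_rot: [-0.024, 0.905, 0.051, 0.423]
contact_force: [-0.4, -0.4, 4.8]
gripper_width: 0.222
grasp_force: 60.5
[ 9.69564432e-02 -7.51373015e-01 -5.72759965e-04]
err scoop axes [ 0.00107752 -0.00026586  0.00057149] [-0.00018743 -0.00168631 -0.00043199] F [ 1.63123873 -0.36757972  4.51320768]
```

```bash
python3 -m inch '[[[-0.001,0,-0.0005],[0,0,0],0],[[-0.0008,0,-0.0004],[0,0,0],0],[[0,0,0],[0,0,0],0]]';  python3 -c "
from h import *
p,q,s=tool(); print(s['ft_torque'])
G=np.array([.5256,-.2388,.0734]); GQ=Rt(6.5,50)*FL; A=axes(6.5,25)
print('err scoop axes',A.T@(p-G), (q.inv()*GQ).as_rotvec(),'F',A.T@s['contact_force'])"
```

```text
time: 20.3
tool_pos: [0.5253, -0.2392, 0.0741]
tool_rot: [-0.024, 0.904, 0.052, 0.423]
contact_force: [11.1, -1.7, 1.1]
gripper_width: 0.221
grasp_force: 59.5
[-0.03850355 -1.22050578 -0.01514631]
err scoop axes [ 2.67093194e-05 -3.68357170e-04  7.76190749e-04] [-0.00030816 -0.0027776   0.00029112] F [10.26714531 -2.89378111 -3.54631161]
```

The scoop is against the pins (10 N, same pose as at the grasp). I press it down lightly, then let go and back off.

```bash
python3 -m inch '[[[0,0,0.001],[0,0,0],0],[[0,0,0.0003],[0,0,0],0],[[0,0,0],[0,0,0],0.23],[[0,0,0],[0,0,0],0.26],[[0,0,0],[0,0,0],0.32],[[0,0,0],[0,0,0],0.45],[[0,0,0],[0,0,0],0.6],[[0,0,0],[0,0,0],0.6]]'
python3 -m inch '[[[0,0,-0.008],[0,0,0],0.6],[[0,0,-0.02],[0,0,0],0.6],[[0,0,-0.03],[0,0,0],0.6],[[0,0,-0.04],[0,0,0],0.6],[[0,0,-0.03],[0,0,0],0.6],[[0,0,0],[0,0,0],0.6]]'
python3 - <<'E'
from h import *
out=[]
for n,(a,b,e,f) in {'top':(145,245,320,400),'scene':(150,260,140,260)}.items():
    rgb,d,c=grab(n,n+'6.png'); im=cv2.imread(f'pics/{n}6.png'); out.append(cv2.resize(im[a:b,e:f],(390,480),interpolation=cv2.INTER_CUBIC))
    if n=='top':
        w=cloud(d,c); D=np.load('top0.npz')
        for nm,W,I in (('before',D['w'],D['rgb'].astype(int)),('after',w,rgb.astype(int))):
            reg=np.zeros(W.shape[:2],bool); reg[205:245,345:380]=1
            m=reg&(W[...,2]>.03)&(I[...,0]>I[...,2]*1.7); P=W[m]
            reg[:]=0; reg[150:215,325:390]=1; S=W[reg&(W[...,2]>.1)]
            reg[:]=0; reg[164:186,346:374]=1; F=W[reg&np.isfinite(W[...,2])]; cc=F.mean(0); V=np.linalg.svd(F-cc)[2][2]
            print(nm,m.sum(),P.mean(0).round(4),cv2.minAreaRect(P[:,:2].astype(np.float32)),cv2.minAreaRect(S[:,:2].astype(np.float32)),cc.round(4),V.round(3))
cv2.imwrite('pics/c6.png',np.hstack(out))
E
```

```text
time: 21.1
tool_pos: [0.5247, -0.2382, 0.0712]
tool_rot: [-0.025, 0.905, 0.051, 0.422]
contact_force: [0.1, 0.4, 0.2]
gripper_width: 0.601
grasp_force: 0.0
time: 21.7
tool_pos: [0.4268, -0.2519, 0.1576]
tool_rot: [-0.021, 0.904, 0.051, 0.423]
contact_force: [0.2, -0.2, -0.5]
gripper_width: 0.6
grasp_force: 0.0
before 158 [ 0.5185 -0.2377  0.0703] ((0.517585039138794, -0.23848319053649902), (0.0675395056605339, 0.018349913880228996), 6.153846263885498) ((0.6308348178863525, -0.2236771583557129), (0.14152954518795013, 0.12029983848333359), 4.927403450012207) [ 0.6603 -0.224   0.0991] [ 0.431  0.051 -0.901]
after 152 [ 0.5189 -0.2389  0.0703] ((0.5176784992218018, -0.23950161039829254), (0.06864284723997116, 0.018421156331896782), 9.180469512939453) ((0.6328316330909729, -0.22447741031646729), (0.1392640769481659, 0.12077248841524124), 5.807420253753662) [ 0.6604 -0.2239  0.0989] [ 0.427  0.059 -0.903]
```

View pics/c6.png

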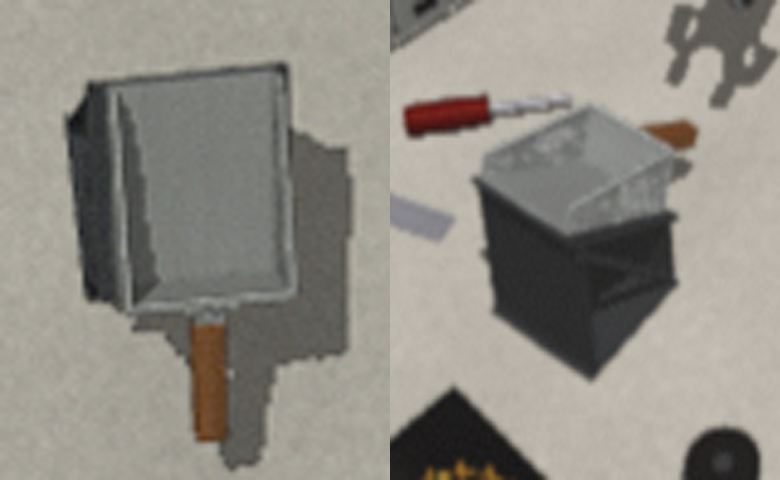

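The crops show the empty scoop seated as before, with its back at the pins. I check its yaw against the first picture, the stand-offs in the hopper and the bystanders.

Run:
```python
from h import *
D=np.load('top0.npz')
rgb,d,c=grab('top'); w=cloud(d,c)
for W,I in ((D['w'],D['rgb']),(w,rgb)):
    g=cv2.cvtColor(I,cv2.COLOR_RGB2GRAY); I=I.astype(int)
    reg=np.zeros(W.shape[:2],bool); reg[205:245,345:380]=1
    m=reg&(I[...,0]>I[...,2]*1.7)&(I[...,0]>50); v,u=np.nonzero(m)
    rows=[(r,u[v==r].mean()) for r in np.unique(v) if (v==r).sum()>4]; k=np.polyfit(*zip(*rows),1); print('handle slope deg',np.degrees(np.arctan(k[0])), np.polyval(k,222),len(rows))
    # rim of right wall: brightest per row in cols 372..384
    e=[(r,372+np.argmax(abs(np.diff(g[r,370:388].astype(int))))) for r in range(166,203)]
    k=np.polyfit(*zip(*e),1); print('right edge',np.degrees(np.arctan(k[0])),np.polyval(k,185))
S=rgb.astype(int); h=S[140:240,150:240]; m=(h[...,0]>h[...,2]*2)&(h[...,0]>80); print('brass px hopper',m.sum())
dd=np.abs(S-D['rgb'].astype(int)).sum(2)>90; print('changed px by block');
n,l,st,ce=cv2.connectedComponentsWithStats(dd.astype(np.uint8))
print([(st[i].tolist()) for i in range(1,n) if st[i,4]>12])
print([(np.round(x['point'],3).tolist(),round(x['score'],2)) for x in manip.look_for('top','standoff_1')])
rgb,d,c=grab('scene'); print([(np.round(x['point'],3).tolist(),round(x['score'],2)) for x in manip.look_for('scene','standoff_1')])
a=cv2.resize(cv2.cvtColor(rgb,cv2.COLOR_RGB2BGR)[220:350,270:400],(390,390),interpolation=cv2.INTER_CUBIC)
rgb,d,c=grab('wrist'); b=cv2.resize(cv2.cvtColor(rgb,cv2.COLOR_RGB2BGR),(400,390)); cv2.imwrite('pics/c7.png',np.hstack([a,b]))
```

```text
handle slope deg 0.49821161261370367 361.93659420289856 24
right edge 2.335091807575405 380.2029397818872
handle slope deg 2.489552921999215 362.2663043478261 24
right edge 1.3445331752265175 380.7261735419631
brass px hopper 87
changed px by block
[[342, 171, 3, 10, 14], [348, 190, 29, 15, 320], [186, 195, 18, 7, 72], [202, 200, 9, 10, 25], [175, 205, 24, 9, 52], [205, 206, 14, 5, 43], [229, 223, 25, 14, 117], [215, 225, 6, 3, 13], [109, 248, 339, 172, 20613], [4, 350, 71, 70, 2985], [265, 362, 11, 11, 26], [252, 373, 12, 8, 14], [268, 388, 30, 18, 57], [299, 391, 4, 11, 19], [252, 394, 11, 21, 33], [302, 397, 5, 7, 13], [257, 411, 38, 9, 118]]
[([0.584, 0.264, 0.06], 0.57)]
[([0.585, 0.213, 0.056], 0.64), ([0.582, 0.234, 0.053], 0.54), ([0.592, 0.262, 0.064], 0.49), ([0.594, 0.286, 0.061], 0.39)]
```

View pics/c7.png

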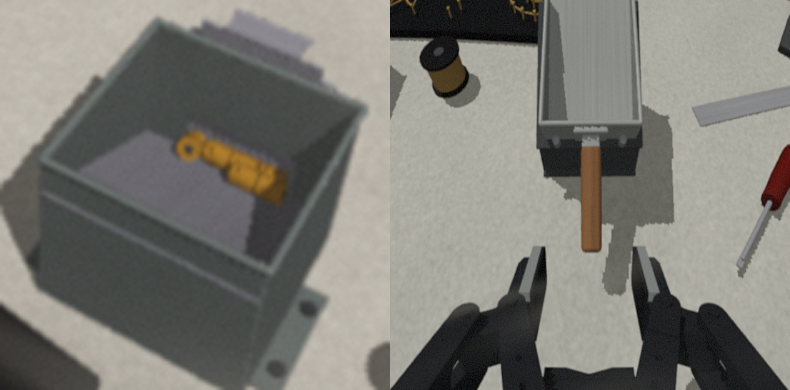

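Stand-offs lie at the hopper's front wall (about six visible at (190–280,150–185)). The wrist view shows the scoop against both pins (557,142) and (623,142). I check the scoop's yaw properly from this wrist view.

Run:
```python
from h import *
rgb,d,c=grab('wrist','w8.png'); w=cloud(d,c); D=np.load('w2.npz')
for W,I in ((D['w'],D['rgb']),(w,rgb)):
    I=I.astype(int)
    m=(I[...,0]>I[...,2]*1.7)&(I[...,0]>60)&(W[...,0]>.47)&(W[...,0]<.56)&(abs(W[...,1]+.238)<.025)&(W[...,2]>.03)&(W[...,2]<.11)
    P=W[m]; A=axes(6.5,25); L=(P-[.522,-.238,.065])@A*1000
    L=L[L[:,2]>np.percentile(L[:,2],40)]
    xs=np.arange(-32,30,6); mid=[(x,np.mean(np.percentile(L[abs(L[:,0]-x)<3][:,1],[3,97]))) for x in xs if (abs(L[:,0]-x)<3).sum()>20]
    k=np.polyfit(*zip(*mid),1); print('handle yaw',6.5+np.degrees(k[0]),'y0',k[1],'x',np.percentile(L[:,0],[1,99]),'z',np.median(L[:,2]))
    # back wall outer top rim: smallest x per y of points in scoop with z in 15..35 rel centre
    C=(W.reshape(-1,3)-[.522,-.238,.065])@A*1000-[110,0,-10]
    B=C[(C[:,2]>14)&(C[:,2]<26)&(C[:,0]>-80)&(C[:,0]<-45)&(abs(C[:,1])<46)]
    r=[(y,np.percentile(B[abs(B[:,1]-y)<4][:,0],5)) for y in range(-42,43,6) if (abs(B[:,1]-y)<4).sum()>5]
    k=np.polyfit(*zip(*r),1); print(' back yaw',6.5-np.degrees(k[0]),'x0',k[1],len(B))
```

```text
handle yaw 6.761927028532914 y0 -0.005869228981864489 x [-39.76977196  33.02258115] z 6.888766683649056
 back yaw 7.7965765835017935 x0 -65.49751332397987 1787
handle yaw 6.415789149673758 y0 -1.3493845937625082 x [-38.81999596  34.40019041] z 6.908232778431172
 back yaw 5.940099104657352 x0 -65.35676079836861 1953
```

Scoop yaw is within about half a degree, and position within 1.5 mm, of where it began. The gate is shut and nothing was spilled, so I hand in.

```bash
python3 -c "
from plant import manip
print(manip.job_done(), manip.state()['time'])"
```

```text
the job is handed in; nothing more can be done
the job is handed in; nothing more can be done
```

I shut the gate, tipped the stand-offs into the hopper with no spill seen (scoop empty, though not all six could be counted separately in the last picture), put the scoop back against its pins within about 1.5 mm of its start, and handed the job in after about 22 s of robot time.

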